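# Stand a lamp frame on its pad with the kickstand out

## Robot

A 6-joint arm with a two-finger parallel gripper is mounted at the origin on the work surface. World frame = base frame: x ahead of the robot, y to its left, z up, the work surface at z = 0. Lengths are in m, angles in rad, forces in N, time in s.
With the tool pointing down it reaches from about 0.25 to 0.775 m from the base axis. Payload 4 kg.
Tool frame: the origin (TCP) lies midway between the tips of the shut fingers; the grasp point (between the pads) lies robot.grip_point_offset behind it (robot.grip_point_offset is the distance from the TCP to the grasp point, in m); z points along the fingers, x is the direction in which the jaws open and shut, and the axes are right-handed (so a half turn about z gives the same grasp; the last joint's range is limited). The gripper opens to 94 mm and grips with 3 to 60 N. Pads are 16 mm wide; open, the fingers measure 119 mm over their backs; the gripper's body (75 mm by 177 mm) begins 78 mm behind the grasp point.
Start: joints at [1.132, 0.087, 1.371, -0, 1.684, -0.103], TCP at [0.181, 0.519, 0.206] pointing down, gripper open.
Joint ranges: [-3.1, 3.1], [-0.76, 2.03], [0.27, 2.55], [-1.08, 4.22], [0.17, 2.65], [-2.57, 2.57]. Speed limits (rad/s): [2.79, 2.79, 3.14, 3.14, 3.14, 3.14].

## Interface

Orientations are given as [roll, pitch, yaw] about the fixed x, y, z axes, in that order (R = Rz(yaw) Ry(pitch) Rx(roll)).
In Python, from bench import robot, optics, finder gives the robot as it stands. The module is installed in compiled form; this text tells all that it offers.
- The arm moves only by the tool arm_command, never from a script. Its argument "plan" is a list of rows, each a list of 5 numbers: the opening, from 0 (shut) to 1 (fully open), then the shift along the world's x, y, z in m, then the turn about the world's z in degrees. A call has 1 to 10 rows; each row is the pose to reach, as a shift and turn from the pose commanded when the call began; what a row does not reach only later rows make up. A row lasts 1/8 s, in which the tool goes at most 62.5 mm and 10.7 degrees, less where a joint would pass 70% of its speed; a pose out of reach is approached as far as the arm can. A call with a gripper value outside its range is refused whole. The fingers move at their own pace and stop on an object; the grip force is fixed at half the most. Time passes only in rows, so rows that repeat a pose let the fingers close. It gives the time, the measured TCP pose, the force and the opening at its end, in the units of the state.
- robot.get_obs(): the state, without advancing time (a new reading comes with each control period).
- optics.snapshot(name): name is "side" or "top" or "wrist"; returns a dict with "image" (480x640x3 uint8, red, green, blue), "fx", "fy", "cx", "cy" (pixels), "position" and "rotation" of the camera in the world; the wrist camera has in their place "hand_eye" (4x4, takes a point from camera to tool coordinates, whose origin is the TCP and whose axes are the tool frame's). Camera axes: x right, y down, z forward; pixel columns grow to the right and rows downward; lengths in m; the calibration is good to about 2 mm. The wrist camera is an equidistant fisheye: a pixel r from the principal point sees the ray r / f radians off the axis. A picture is of the moment at which its call begins: read the wrist's pose just before it. There is no depth.
- robot.close_job(): hands the job in, once; it reports no verdict.
Trained networks look in the newest picture that a camera, given by its name, has taken for a name from the list of things; names that differ only in an ending like _2 or _b are one class to them, and where a whole thing is asked for, a point or a joint stands for the part that bears it (a point fixed in the world has none). Each returns a list of dicts, best first, with "p" (0 to 1); they miss things now and then, are a little off and sometimes report something else, mostly with a low value. They report only what shows in the picture. A call takes as long as a camera call. They do not tell look-alikes from the thing itself.
- finder.masks_of(label, camera): "pixels" (480x640 bool, what is visible of it) and "extent" ([left, top, right, bottom] in pixels, round what is visible of it).
The state is a dict: "time": time; "joint_positions": joint angles; "qvel": joint speeds; "joint_torque": joint torques, N m; "tool_pos": TCP position; "ee_rot": TCP orientation; "wrist_force": force on the tool from outside, world axes, zero at the start; "wrist_torque": the same for the moment, N m; "width": finger opening in m.
Only numpy, scipy, OpenCV 4.12 (cv2) and the standard library are available. Lean on these libraries where they do the work, as an engineer would, in place of code of your own. Each camera call takes 0.05 s, during which the arm holds its last target.

## Task

While the small wooden lamp frame still sits in its mould, flip its red-tipped kickstand out over centre so that it falls fully down. Then lift the frame by the top of its post out of the mould, set it down gently in the middle of the cork pad with its foot flat on the pad, and finish still gripping it, holding it upright, because on its narrow foot it would otherwise tip over sideways onto the kickstand. Leave the glue bottle, the tub and the brush where they are.

Things in the scene. Friction and masses are not known exactly. Their poses are not given: they have to be found in the camera images.
- foot (a point): Loose pale-wood lamp frame, 0.45 to 0.65 kg: centre of the underside of its foot. Frame axes: x along the foot, y to the kickstand and hub side, z up the post. Foot 140 (x) x 24 (y) x 45 (z) mm; square post 22 x 22 mm at x = -30, y = 0, top at z = 225 mm. Heavier on the +y side: let go, it tips that way (0.14 rad, onto the kickstand if that is down). In the mould it leans about 0.05 rad.
- neck (a point): Centre of the bare square top part of the post (22 x 22 mm), where the frame is gripped: at x = -30, y = 0, z = 200 mm in the frame's axes; the post goes on 25 mm above it and is bare for 39 mm below it. Same axes as the frame.
- hub (a point): Centre of the brass hub on the frame, a cylinder 32 mm in diameter along the frame's y, sticking out of the post from y = 11 to 57 mm; its centre is at x = -30, y = 34, z = 145 mm in the frame's axes (top at 161 mm).
- hinge (a point): Hinge of the kickstand on the frame, at x = 45, y = 18, z = 75 mm in the frame's axes; its pin runs along the frame's x between two steel lugs (tops at z = 85 mm, x = 24 to 66, y = 10 to 20 mm). The leg swings up-outwards-down towards +y in the plane x = 45 mm.
- leg_tip (a point): Middle of the red tip of the kickstand, 74 mm from its hinge along the leg (the leg is a 10 mm round steel bar, the red tip 14 mm thick, its end 82 mm from the hinge). The leg's z axis runs from the hinge to the tip.
- kickstand (a joint): Angle of the kickstand (rad): 0 = folded, pointing up and leaning 0.45 rad inward (to -y) on its stop; 0.45 = straight up (dead centre); 2.95 = other stop, fully down, slanting out and down on the +y side (its end 9 mm above the foot's underside). Its weighted tip (leg 90 g) makes it fall back to 0 or on to 2.95; under 1 N towards +y half-way up the leg carries it over.
- mould_top (a point): Open wooden mould block, fixed to the bench, 190 (x) x 57 (y) x 50 (z) mm, on a thin plywood plate; this point is the centre of its top face, 50 mm above the bench. Its cavity, 148 x 27 mm and 42 mm deep with its floor 8 mm above the bench, holds the foot of the frame; the cavity's axes are those of the frame at the start.
- pad_top (a point): Centre of the top face of the fixed cork pad, 240 (x) x 200 (y) mm, 5 mm thick.
- glue: White glue bottle with a red cap, 64 mm in diameter, 170 mm high; origin at the centre of its underside. Bystander.
- tub: White open plastic tub, 80 x 130 x 75 mm; origin at the centre of its underside. Bystander.
- brush: Brush with a wooden handle lying on the bench, about 200 mm long, under 30 mm high; origin under its middle. Bystander.
Things that resemble listed ones, but are neither listed nor needed, are in the scene too. What is meant by the part that bears foot is not green, and is the larger of those in its own colour.

How it is judged:
On the way, in this order (a step that is already met when the one before it is completed fails the run):
1. the kickstand is flipped fully down while the frame's foot is still in the mould (value of joint kickstand above 2.75 rad and z of foot in the frame of mould_top below -0.025 m and horizontal distance between foot and mould_top below 0.02 m), for 0.2 s.
2. the frame is lifted clear of the mould in the gripper (z of foot in the frame of mould_top above 0.005 m and contact force between the fingers and frame above 2 N and contact force between frame and mould below 0.05 N), for 0.1 s.
At the end, for the whole second after the job is handed in: Foot standing on the pad (over 0.3 N, within 4 mm of its top), centred within 50 mm; post within 0.08 rad of vertical; kickstand at its stop (over 2.75 rad); fingers gripping the frame (over 2 N), frame still and clear of the mould; bystanders within 30 mm of their start (value of joint kickstand above 2.75 rad and angle between foot's own z axis and vertical below 0.08 rad and horizontal distance between foot and pad_top below 0.05 m and z of foot in the frame of pad_top below 0.004 m and contact force between frame and pad above 0.3 N and contact force between the fingers and frame above 2 N and contact force between frame and mould below 0.05 N and linear speed of frame below 0.03 m/s and distance of each of glue, tub, brush from where it was at the start of the episode below 0.03 m); the arm keeps its last pose, push and grip.
It fails at once if the frame is tipped over (angle between foot's own z axis and vertical above 0.5 rad).
It fails at once if the frame is slammed or rammed on the pad (over 60 N) (contact force between frame and pad above 60 N).
It fails at once if a bystander is knocked away (distance of any of glue, tub, brush from where it was at the start of the episode above 0.05 m).
It also fails if it takes over 64 s, if anything falls off the work surface, if the arm or the gripper's body presses on something with over 40 N, if the wrist force passes 120 N, or if a joint passes its speed limit or range.

## Working session

There is one attempt and no reset: what is moved stays moved. The work goes in short steps, Python scripts to look and compute and a tool call to move; the robot and the scene stay as the last step left them, time stands still between calls to the robot, and variables do not carry over. Pictures are saved under pics/ and viewed, and the job is handed in when it is done.

Besides the shell and the picture viewer there is one more tool, called after "Emit:" as a command line: name --pt "numbers of a row" for each row, then --argument value for the rest. arm_command: Moves the arm, as the interface text tells. Its arguments: {"type":"object","properties":{"plan":{"type":"array","items":{"type":"array","items":{"type":"number"}}}},"required":["plan"]}

```bash
mkdir -p pics; python3 - <<'E'
from bench import robot, optics, finder
import cv2,json
o=robot.get_obs();print(o); print(robot.grip_point_offset)
for n in ["side","top","wrist"]:
    s=optics.snapshot(n); cv2.imwrite(f"pics/{n}0.png",s["image"][:,:,::-1]); print(n,{k:(v.tolist() if hasattr(v,'tolist') else v) for k,v in s.items() if k!="image"})
    for l in ["foot","neck","hub","hinge","leg_tip","kickstand","mould_top","pad_top","glue","tub","brush"]:
        try:
            for d in finder.masks_of(l,n)[:3]: print(n,l,round(d["p"],2),d["extent"],int(d["pixels"].sum()))
        except Exception as e: print(l,e)
E
```

```text
{'time': 0.0, 'joint_positions': array([ 1.13191272e+00,  8.79354413e-02,  1.37221186e+00, -3.41951036e-05,
        1.68359805e+00, -1.03076399e-01]), 'qvel': array([-0.00043538, -0.00091255, -0.00067808,  0.00211798, -0.00012704,
        0.00225282]), 'joint_torque': array([ 2.04451262e-04, -3.40179420e+01, -3.02428687e+01,  7.18986872e-02,
        3.29064194e-02, -1.78091786e-04]), 'tool_pos': array([0.18101595, 0.51878895, 0.20433638]), 'ee_rot': array([-3.14140496e+00,  2.14476084e-03,  1.23498551e+00]), 'wrist_force': array([ 0.6147955 , -0.11600488, -0.2584905 ]), 'wrist_torque': array([-0.00826012, -0.01893161,  0.00410554]), 'width': 0.09428005158492866}
0.0188
side {'fx': 436.71936566339815, 'fy': 436.71936566339815, 'cx': 310.6662809036392, 'cy': 241.33997389638543, 'position': [0.4198028608988665, -0.511872202530343, 0.7384870841231815], 'rotation': [-2.3322893438899284, 0.013633101798541825, -0.22643554706482205]}
side foot 0.88 [263.2, 163.7, 304.0, 193.8] 625
side foot 0.72 [241.2, 160.6, 303.8, 240.0] 1604
side foot 0.67 [90.5, 210.2, 191.0, 263.4] 2340
side neck 0.82 
[... 2822 characters left out ...]
ck 0.69 [362.8, 411.4, 414.0, 441.6] 475
wrist neck 0.64 [196.8, 447.9, 211.6, 452.6] 55
wrist neck 0.62 [112.9, 167.1, 257.4, 356.7] 6761
wrist hub 0.97 [117.4, 165.5, 259.2, 357.7] 6793
wrist hub 0.58 [362.6, 408.9, 413.9, 447.0] 561
wrist hinge 0.89 [114.2, 171.9, 257.6, 358.4] 6725
wrist hinge 0.85 [359.8, 408.0, 414.0, 448.7] 546
wrist leg_tip 0.68 [114.6, 257.3, 151.7, 332.0] 670
wrist leg_tip 0.48 [364.2, 433.6, 372.3, 444.4] 56
wrist kickstand 0.63 [116.6, 258.2, 148.5, 332.3] 752
wrist kickstand 0.55 [193.3, 447.6, 208.7, 453.2] 58
wrist kickstand 0.42 [361.0, 431.7, 370.4, 444.1] 42
wrist mould_top 0.7 [178.5, 402.1, 237.6, 453.3] 2299
wrist tub 0.28 [195.0, 450.1, 208.6, 454.1] 50
```

View pics/side0.png

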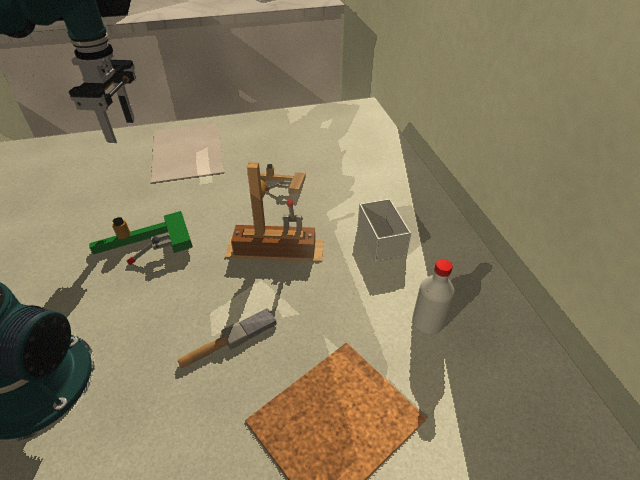

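View pics/top0.png

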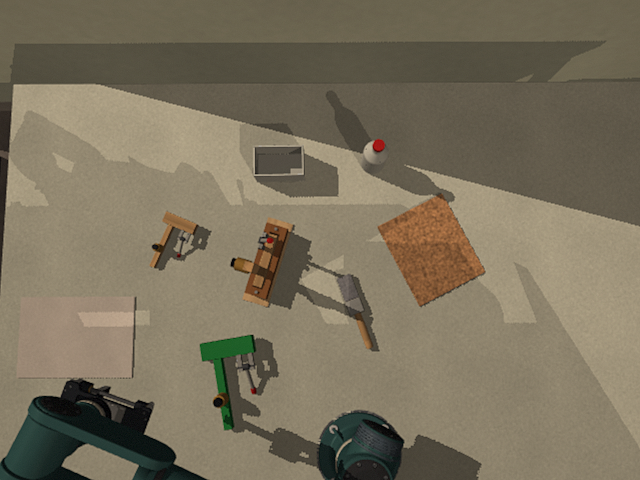

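View pics/wrist0.png

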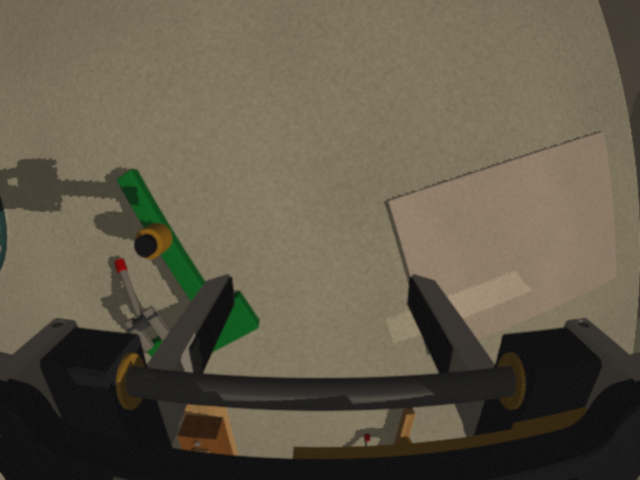

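```bash
python3 - <<'E'
import cv2,numpy as np
a=cv2.imread("pics/top0.png")[205:325,200:310]; b=cv2.imread("pics/side0.png")[150:275,210:340]
a=cv2.resize(a,None,fx=4.5,fy=4.5,interpolation=2)[:,:,:]; b=cv2.resize(b,None,fx=4.5,fy=4.5,interpolation=2)
cv2.imwrite("pics/z_top.png",a);cv2.imwrite("pics/z_side.png",b)
E
```

```text
(no output)
```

View pics/z_top.png

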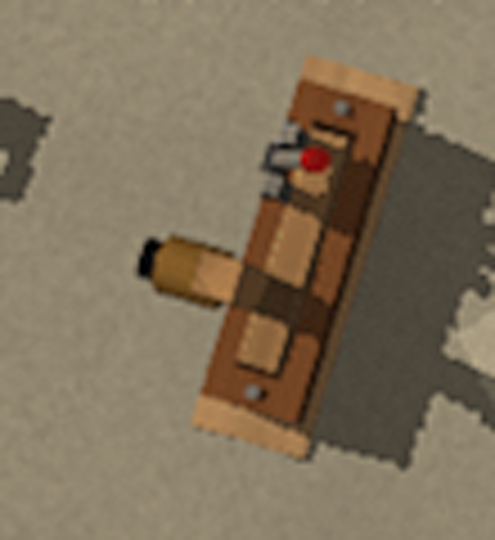

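View pics/z_side.png

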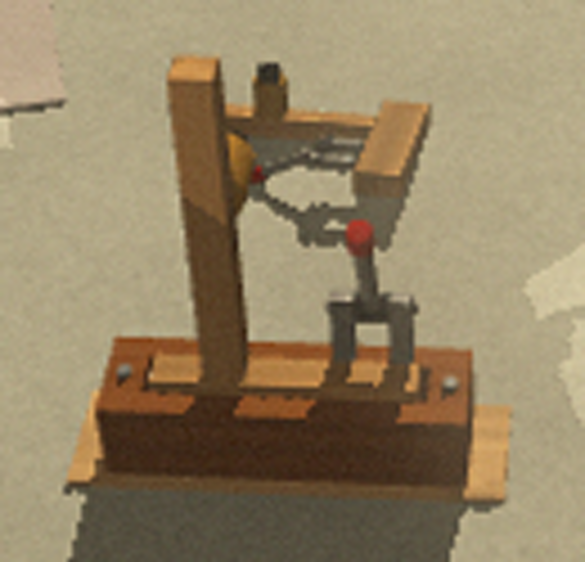

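```bash
cat > h.py <<'E'
import numpy as np
from scipy.spatial.transform import Rotation as R
from scipy.optimize import least_squares
C={}
C['side']=dict(f=436.719,cx=310.666,cy=241.34,p=[0.4198028608988665,-0.511872202530343,0.7384870841231815],r=[-2.3322893438899284,0.013633101798541825,-0.22643554706482205])
C['top']=dict(f=512.852,cx=322.0915,cy=240.075,p=[0.39825932861801105,0.09229162057587757,1.3697405703862704],r=[-3.0322237857923295,-0.00118469290297063,-1.5754990456243037])
def proj(P,n):
    c=C[n]; q=R.from_euler('xyz',c['r']).inv().apply(np.atleast_2d(P)-c['p'])
    return np.c_[c['cx']+c['f']*q[:,0]/q[:,2], c['cy']+c['f']*q[:,1]/q[:,2]]
def ray(uv,n,z):
    c=C[n]; uv=np.atleast_2d(uv); d=np.c_[(uv[:,0]-c['cx'])/c['f'],(uv[:,1]-c['cy'])/c['f'],np.ones(len(uv))]
    d=R.from_euler('xyz',c['r']).apply(d); p=np.array(c['p']); return p+d*((z-p[2])/d[:,2])[:,None]
E
python3 - <<'E'
from h import *
from bench import finder,optics
T=lambda a:np.array(a)/4.5+[200,205]
S=lambda a:np.array(a)/4.5+[210,150]
hx,hy=.095,.0285
mc=np.array([[hx,hy,.05],[hx,-hy,.05],[-hx,-hy,.05],[-hx,hy,.05]])
mt=T([[298,82],[400,120],[300,425],[203,392]]); ms=S([[473,350],[470,415],[98,408],[115,338]])
fr=np.array([[-.03,0,.225],[.045,.018-.074*np.sin(.45),.075+.074*np.cos(.45)]])
ft=T([[217,278],[315,159]]); fs=S([[195,70],[360,238]])
def mod(v):
    x,y,yaw,lean,dy=v
    Z=R.from_euler('z',yaw)
    m=Z.apply(mc)+[x,y,0]
    f=Z.apply(R.from_euler('x',-lean).apply(fr)+[0,dy,.008])+[x,y,0]
    return m,f
def res(v):
    m,f=mod(v)
    return np.r_[proj(m,'top')-mt,proj(m,'side')-ms,proj(f,'top')-ft,proj(f,'side')-fs].ravel()
s=least_squares(res,[.42,.19,-.3,.05,0],loss='soft_l1');print(s.x,res(s.x).reshape(-1,2).round(1))
m,f=mod(s.x);print(f); print(np.linalg.norm(s.fun))
for n in['top','side']:
    optics.snapshot(n)
    d=finder.masks_of('pad_top',n)[0]
    import cv2
    c=max(cv2.findContours(d['pixels'].astype('uint8'),0,2)[0],key=cv2.contourArea)
    r=cv2.minAreaRect(c); b=cv2.boxPoints(r); w=ray(b,n,.005);print(n,d['p'],d['extent'],b,w,w.mean(0))
E
```

```text
[ 0.49264778  0.23480676 -0.2906441   0.04854328  0.00068015] [[ 0.  -1.5]
 [-1.6 -3.8]
 [-0.9 -0.9]
 [-0.6  0.1]
 [-0.5  0.6]
 [-1.3  3. ]
 [-1.5  1.7]
 [-0.5  0.7]
 [-0.  -1.3]
 [-0.3 -0.7]
 [-0.5  0.3]
 [ 0.1  1. ]]
[[0.46722965 0.25451551 0.23273495]
 [0.53386395 0.21557075 0.15015468]]
6.491100701976152
top 0.84 [380.0, 195.3, 485.5, 307.7] [[376.30923 226.97719]
 [442.66006 191.43211]
 [485.9653  272.26855]
 [419.61447 307.81366]] [[ 0.58282054 -0.05576654  0.005     ]
 [ 0.67903471 -0.2369103   0.005     ]
 [ 0.45997448 -0.34548504  0.005     ]
 [ 0.36706953 -0.16658324  0.005     ]] [ 0.52222482 -0.20118628  0.005     ]
side 0.6 [243.9, 343.4, 424.2, 477.5] [[243.02354 421.0676 ]
 [358.44827 332.0256 ]
 [431.97284 427.33524]
 [316.54813 516.3772 ]] [[ 0.37121267 -0.16479626  0.005     ]
 [ 0.6165493  -0.03806682  0.005     ]
 [ 0.67888705 -0.24857867  0.005     ]
 [ 0.46002673 -0.33114028  0.005     ]] [ 0.53166894 -0.19564551  0.005     ]
```

Emit:
arm_command --pt "0 0 0 0.05 0" --pt "0 0 0 0.1 0" --pt "0 0.03 -0.03 0.12 2.5" --pt "0 0.07 -0.07 0.12 2.5" --pt "0 0.11 -0.11 0.12 2.5" --pt "0 0.15 -0.15 0.12 2.5" --pt "0 0.19 -0.19 0.12 2.5" --pt "0 0.23 -0.23 0.12 2.5" --pt "0 0.27 -0.27 0.12 2.5" --pt "0 0.31 -0.32 0.12 2.5"

```text
time: 3.25
tool_pos: [0.4914, 0.1993, 0.3255]
ee_rot: [3.141, -0.001, 1.279]
wrist_force: [0.1, -0.3, -0.0]
width: 0.0006
```

Emit:
arm_command --pt "0 0.012 -0.02 0 0" --pt "0 0.025 -0.04 0 0" --pt "0 0.025 -0.04 0 0" --pt "0 0.025 -0.04 -0.05 0" --pt "0 0.025 -0.04 -0.08 0" --pt "0 0.025 -0.04 -0.08 0" --pt "0 0.025 -0.04 -0.08 0"

```text
time: 4.12
tool_pos: [0.5155, 0.1613, 0.2473]
ee_rot: [3.14, -0.001, 1.28]
wrist_force: [0.6, -0.3, 0.5]
width: 0.0003
```

```bash
python3 - <<'E'
from bench import robot, optics
import cv2,numpy as np
t=optics.snapshot("top")["image"][150:300,180:340,::-1]; s=optics.snapshot("side")["image"][90:280,160:370,::-1]
cv2.imwrite("pics/a1.png",np.hstack([cv2.resize(t,(400,375)),cv2.resize(s,(400,375))]))
E
```

```text
(no output)
```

View pics/a1.png

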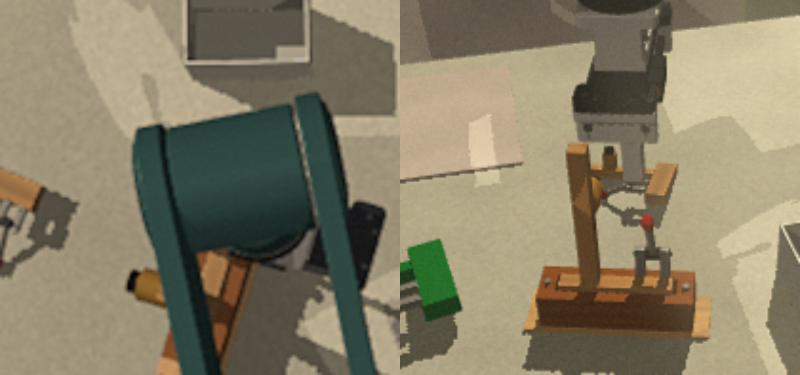

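Emit:
arm_command --pt "0 0 0 -0.05 0" --pt "0 0 0 -0.1 0" --pt "0 0 0 -0.115 0" --pt "0 0 0 -0.115 0" --pt "0 0.004 0.015 -0.115 0" --pt "0 0.008 0.028 -0.115 0" --pt "0 0.011 0.038 -0.115 0" --pt "0 0.014 0.048 -0.115 0" --pt "0 0.017 0.058 -0.115 0"

```text
time: 5.35
tool_pos: [0.5325, 0.2193, 0.1305]
ee_rot: [3.142, -0.0, 1.279]
wrist_force: [0.1, 0.0, -0.7]
width: 0.0005
```

Emit:
arm_command --pt "0 0.002 0.008 0 0" --pt "0 0.004 0.016 0 0" --pt "0 0.007 0.024 0 0" --pt "0 0.009 0.032 0 0" --pt "0 0.009 0.032 0 0" --pt "0 0.009 0.032 0 0"

```text
time: 6.1
tool_pos: [0.5412, 0.2504, 0.1305]
ee_rot: [-3.142, 0.0, 1.279]
wrist_force: [0.1, -0.8, -0.6]
width: 0.0007
```

```bash
cat > pic.py <<'E'
from bench import robot, optics
import cv2,numpy as np,sys
t=optics.snapshot("top")["image"][150:300,180:340,::-1]; s=optics.snapshot("side")["image"][90:280,160:370,::-1]
cv2.imwrite("pics/%s.png"%sys.argv[1],np.hstack([cv2.resize(t,(400,375)),cv2.resize(s,(400,375))]))
E
python3 pic.py a2
```

```text
(no output)
```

View pics/a2.png

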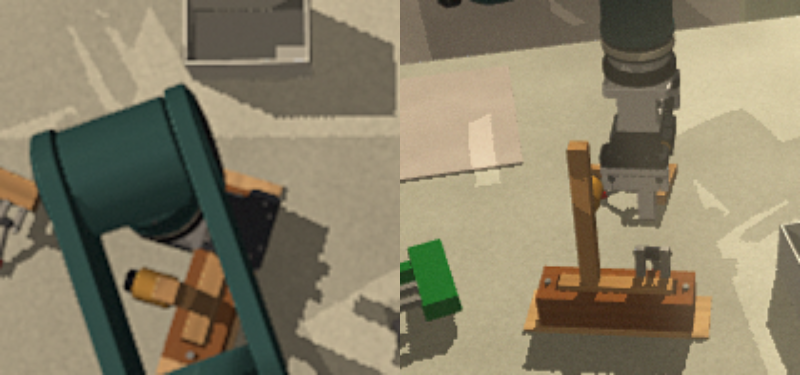

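Emit:
arm_command --pt "0 0 0 0.05 0" --pt "0 0 0 0.1 0" --pt "0.5 0 0 0.15 0" --pt "1 -0.02 0 0.16 0" --pt "1 -0.05 0.003 0.16 0" --pt "1 -0.074 0.003 0.16 0" --pt "1 -0.074 0.003 0.16 0"

```text
time: 7.08
tool_pos: [0.4665, 0.2535, 0.2916]
ee_rot: [3.14, -0.001, 1.279]
wrist_force: [0.5, -0.4, -0.1]
width: 0.0471
```

```bash
python3 pic.py a3; python3 - <<'E'
from bench import robot, optics,finder
import cv2
o=robot.get_obs();print(o['tool_pos'],o['ee_rot'],o['width'])
s=optics.snapshot("wrist"); cv2.imwrite("pics/w3.png",s["image"][:,:,::-1])
E
```

```text
[0.46769739 0.25330134 0.2906702 ] [ 3.14069680e+00 -4.16682771e-04  1.27835251e+00] 0.054958368031024774
```

View pics/a3.png

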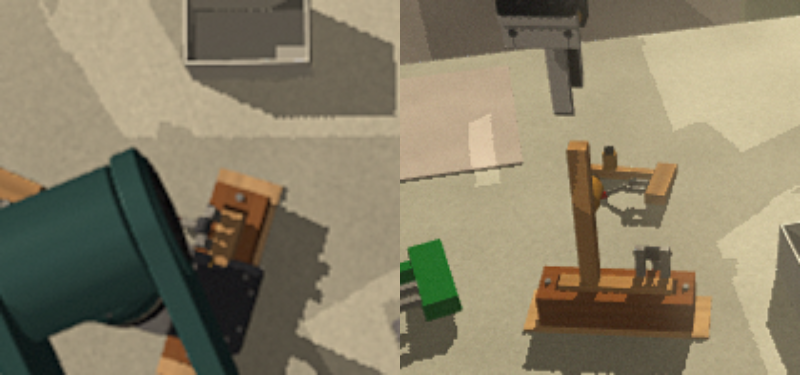

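View pics/w3.png

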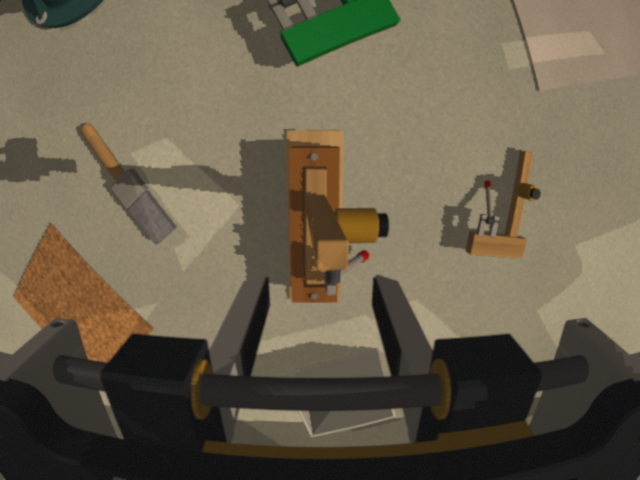

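```bash
cat > wr.py <<'E'
from h import *
from bench import robot,optics
def wproj(P,s,o):
    H=np.array(s['hand_eye']); Q=R.from_euler('xyz',o['ee_rot']).inv().apply(np.atleast_2d(P)-o['tool_pos'])
    c=(Q-H[:3,3])@H[:3,:3]; r=np.hypot(c[:,0],c[:,1]); th=np.arctan2(r,c[:,2])
    return np.c_[s['cx']+s['fx']*th*c[:,0]/r, s['cy']+s['fy']*th*c[:,1]/r]
E
python3 - <<'E'
from wr import *
import cv2
o=robot.get_obs(); s=optics.snapshot('wrist')
img=s['image'][:,:,::-1].copy()
Z=R.from_euler('z',-.2906)*R.from_euler('x',-.0485)
loc=np.array([[-.041,-.011,.225],[-.019,-.011,.225],[-.019,.011,.225],[-.041,.011,.225],[-.03,.057,.145],[.045,.018+.074*np.sin(2.5),.075+.074*np.cos(2.5)]])
W=Z.apply(loc)+[.4926,.2348+.0007,.008]
p=wproj(W,s,o);print(p.round(1))
for u in p: cv2.circle(img,tuple(int(round(x*1)) for x in u),1,(0,255,0),-1)
cv2.imwrite('pics/w4.png',cv2.resize(img[130:330,230:450],None,fx=3.6,fy=3,interpolation=2)[:600,:792])
E
```

```text
[[306.2 237.9]
 [306.7 268.7]
 [338.7 268.1]
 [339.1 237.4]
 [381.3 223.1]
 [362.3 254.9]]
```

View pics/w4.png

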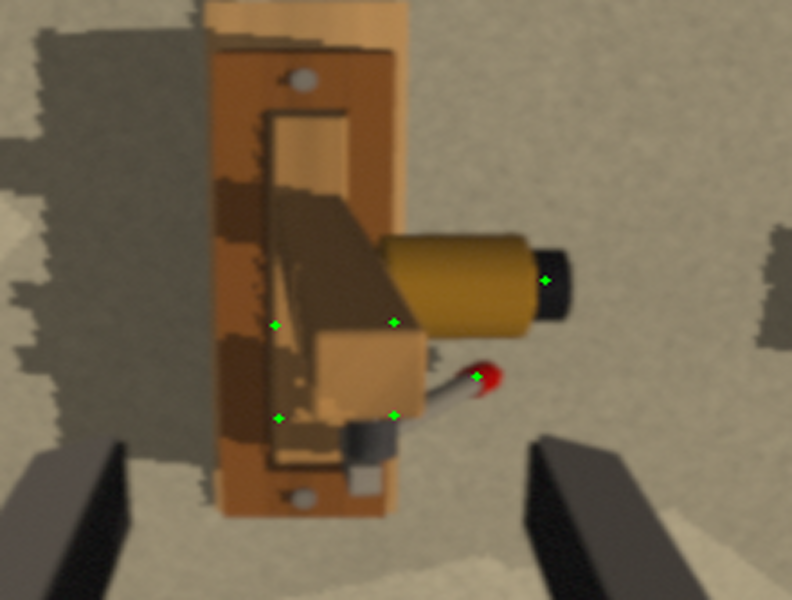

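```bash
python3 - <<'E'
from wr import *
o=robot.get_obs(); s=optics.snapshot('wrist')
u=lambda a:np.array(a)/[3.6,3]+[230,130]
hx,hy=.095,.0285
mc=np.array([[-hx,-hy,.05],[-hx,hy,.05],[hx,hy,.05],[hx,-hy,.05]])
mp=u([[212,50],[393,50],[385,516],[222,516]])
fr=np.array([[-.041,-.011,.225],[-.019,-.011,.225],[-.019,.011,.225],[-.041,.011,.225],[.045,.018+.074*np.sin(2.5),.075+.074*np.cos(2.5)]])
fp=u([[315,331],[320,420],[425,415],[423,331],[483,377]])
def mod(v):
    x,y,yaw,lean,dx,dy=v; Z=R.from_euler('z',yaw)
    return Z.apply(mc)+[x,y,0], Z.apply(R.from_euler('x',-lean).apply(fr)+[dx,dy,.008])+[x,y,0]
def res(v):
    m,f=mod(v); return np.r_[wproj(m,s,o)-mp,wproj(f,s,o)-fp, [[v[5]*1000,v[4]*300]]].ravel()
r=least_squares(res,[.4926,.2348,-.29,.05,0,0]);print(r.x.round(4),r.fun.reshape(-1,2).round(1));print(mod(r.x)[1][:4].mean(0),o['tool_pos'])
E
```

```text
[ 4.948e-01  2.367e-01 -2.937e-01  7.050e-02 -5.000e-04  2.000e-04] [[-0.4  0.3]
 [ 0.1  0.2]
 [ 0.3 -0.3]
 [ 0.2 -0.4]
 [-0.7 -0.5]
 [-2.   0.6]
 [ 0.7  1.4]
 [ 2.  -1.2]
 [-0.3  0.1]
 [ 0.2 -0.1]]
[0.47031348 0.26085578 0.23244138] [0.46801323 0.25326747 0.29017921]
```

Emit:
arm_command --pt "1 -0.002 -0.008 0 0" --pt "1 -0.002 -0.008 0 0" --pt "1 -0.002 -0.008 0 0" --pt "1 -0.002 -0.008 -0.03 0" --pt "1 -0.002 -0.008 -0.06 0" --pt "1 -0.002 -0.008 -0.085 0" --pt "1 -0.002 -0.008 -0.1 0" --pt "1 -0.002 -0.008 -0.1 0"

```text
time: 8.32
tool_pos: [0.4648, 0.2453, 0.1894]
ee_rot: [-3.14, 0.001, 1.279]
wrist_force: [-0.8, -0.1, 0.5]
width: 0.0939
```

```bash
python3 pic.py a5
```

```text
(no output)
```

View pics/a5.png

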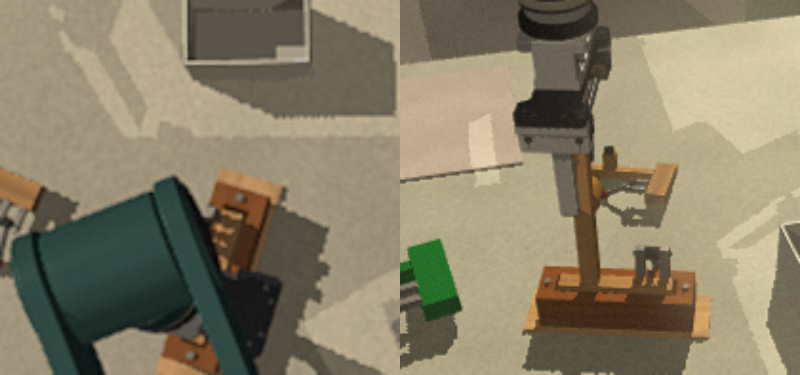

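```bash
python3 - <<'E'
from wr import *
o=robot.get_obs(); s=optics.snapshot('wrist')
import cv2
img=s['image'][:,:,::-1].copy()
t=o['tool_pos']; a=o['ee_rot'][2]; ey=np.array([np.cos(a),np.sin(a),0])
P=[t-ey*.058,t+[0,0,.0188], t-ey*.058+[0,0,.08]]
q=proj(P,'side'); print(((q-[160,90])*[400/210,375/190]).round(1))
print(wproj([t+[0,0,.043],t],s,o)); cv2.imwrite('pics/w5.png',img)
E
```

```text
[[171.8 220.7]
 [178.7 172.3]
 [163.  154.9]]
[[321.96998792 332.40391854]
 [321.58644885 290.58234622]]
```

View pics/w5.png

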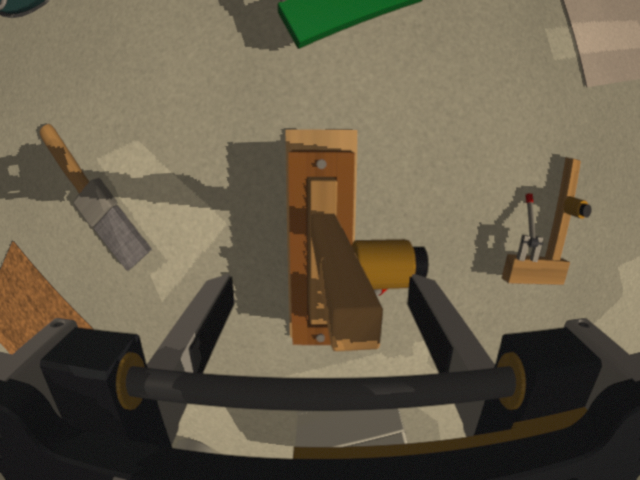

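Emit:
arm_command --pt "0 0 0 0 0" --pt "0 0 0 0 0" --pt "0 0 0 0 0" --pt "0 0 0 0 0" --pt "0 0 0 0 0" --pt "0 0 0 0 0" --pt "0 0 0 0 0" --pt "0 0 0 0 0"

```text
time: 9.48
tool_pos: [0.4652, 0.2453, 0.1905]
ee_rot: [3.142, 0.001, 1.278]
wrist_force: [-0.2, 1.1, 1.1]
width: 0.0219
```

```bash
python3 pic.py a6;python3 - <<'E'
from wr import *
o=robot.get_obs(); print(o['wrist_force'],o['wrist_torque'],o['tool_pos'],o['ee_rot'],o['width'])
import cv2
cv2.imwrite('pics/w6.png',optics.snapshot('wrist')['image'][:,:,::-1])
E
```

```text
[ 0.66662244 -0.49445356  1.10599966] [-0.08739366  0.02103057 -0.12290922] [0.46523885 0.24527902 0.19054113] [-3.14158917e+00  3.83877730e-04  1.27828282e+00] 0.02156846860092883
```

View pics/a6.png

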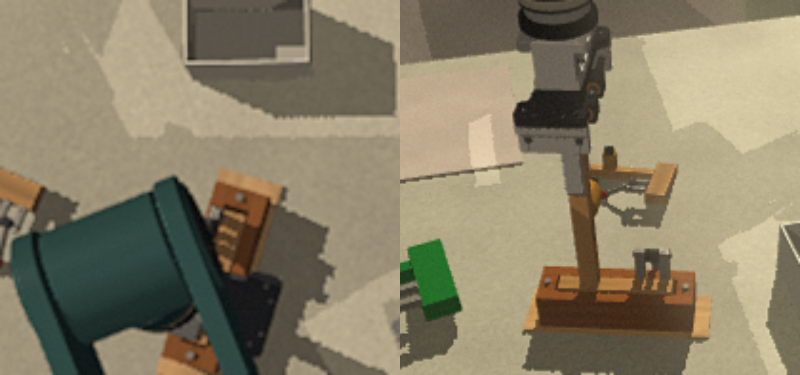

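View pics/w6.png

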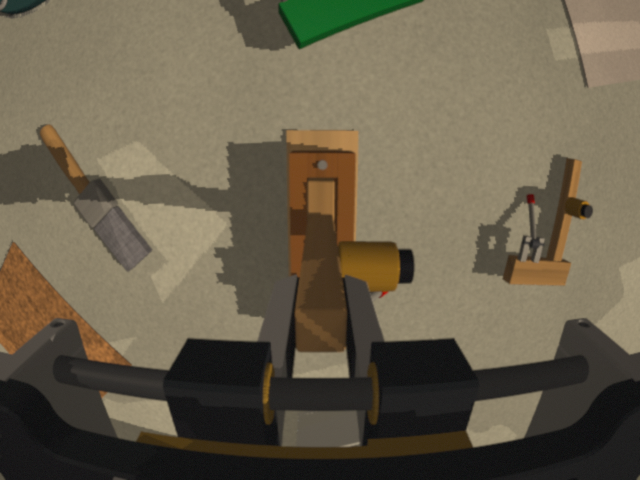

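Emit:
arm_command --pt "0 0 0 0.008 0" --pt "0 0 0 0.018 0" --pt "0 0 0 0.03 0" --pt "0 0 0 0.042 0" --pt "0 0 0 0.056 0" --pt "0 0 0 0.07 0" --pt "0 0 0 0.085 0" --pt "0 0 0 0.1 0" --pt "0 0 0 0.1 0" --pt "0 0 0 0.1 0"

```text
time: 10.88
tool_pos: [0.4651, 0.2454, 0.2901]
ee_rot: [-3.141, 0.0, 1.279]
wrist_force: [0.1, 0.0, -4.8]
width: 0.0215
```

```bash
python3 pic.py a7;python3 - <<'E'
from wr import *
o=robot.get_obs(); print(o['wrist_force'],o['wrist_torque'],o['tool_pos'],o['ee_rot'],o['width'])
E
```

```text
[ 0.61549761  0.84374301 -6.03597206] [-0.13084735  0.14845435  0.00931541] [0.46494557 0.24534789 0.28948499] [-3.14005240e+00  1.16056762e-03  1.27859354e+00] 0.021742802552855003
```

View pics/a7.png

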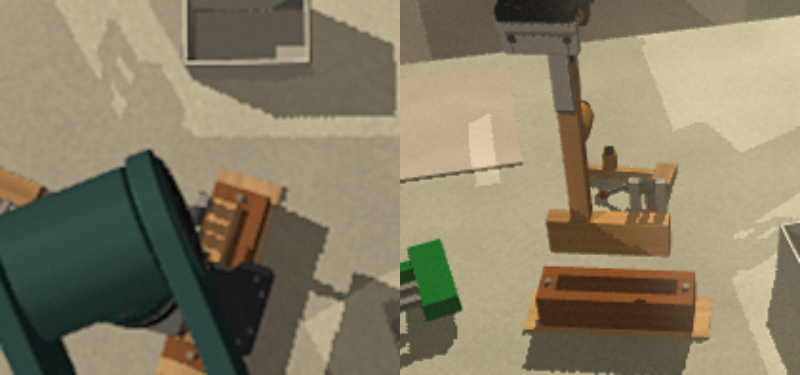

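```bash
python3 - <<'E'
from h import *
print(ray([[375,160]],'top',.05),ray([[378,146]],'top',.17),ray([[430,322]],'side',.01))
E
```

```text
[[ 0.75473663 -0.0503265   0.05      ]] [[ 0.75671141 -0.04511537  0.17      ]] [[ 0.7624988  -0.05195518  0.01      ]]
```

Glue sits at x≈0.755, well clear of the path.

Emit:
arm_command --pt "0 0 -0.008 0 0" --pt "0 0 -0.02 0 0" --pt "0 0 -0.038 0 0" --pt "0 0 -0.06 0 0" --pt "0 0.005 -0.085 0 0" --pt "0 0.01 -0.11 0 0" --pt "0 0.015 -0.135 0 0" --pt "0 0.02 -0.16 0 0" --pt "0 0.025 -0.185 0 0" --pt "0 0.028 -0.21 0 0"

```text
time: 12.22
tool_pos: [0.493, 0.0334, 0.2907]
ee_rot: [3.141, 0.0, 1.277]
wrist_force: [-0.1, 0.3, -5.0]
width: 0.0219
```

Emit:
arm_command --pt "0 0.001 -0.025 0 0" --pt "0 0.002 -0.05 0 0" --pt "0 0.003 -0.075 0 0" --pt "0 0.004 -0.1 0 0" --pt "0 0.005 -0.125 0 0" --pt "0 0.005 -0.15 0 0" --pt "0 0.005 -0.175 0 0" --pt "0 0.005 -0.195 0 0" --pt "0 0.005 -0.21 0 0" --pt "0 0.005 -0.22 0 0"

```text
time: 13.48
tool_pos: [0.4981, -0.1854, 0.2905]
ee_rot: [-3.142, -0.0, 1.278]
wrist_force: [0.2, 0.0, -5.3]
width: 0.0217
```

Emit:
arm_command --pt "0 0 -0.004 0 0" --pt "0 0 -0.004 0 0" --pt "0 0 -0.004 -0.01 0" --pt "0 0 -0.004 -0.025 0" --pt "0 0 -0.004 -0.04 0" --pt "0 0 -0.004 -0.055 0" --pt "0 0 -0.004 -0.065 0" --pt "0 0 -0.004 -0.07 0" --pt "0 0 -0.004 -0.07 0"

```text
time: 14.6
tool_pos: [0.4982, -0.1885, 0.2203]
ee_rot: [-3.141, -0.0, 1.279]
wrist_force: [0.4, 0.6, -5.3]
width: 0.0221
```

```bash
python3 - <<'E'
from wr import *
import cv2
o=robot.get_obs(); print(o['wrist_force'],o['wrist_torque'],o['tool_pos'],o['ee_rot'],o['width'])
t=optics.snapshot('top')['image'][150:330,340:520,::-1]; s=optics.snapshot('side')['image'][200:480,200:480,::-1]
cv2.imwrite('pics/a8.png',np.hstack([cv2.resize(t,(250,250)),np.zeros((250,0,3),np.uint8)])); cv2.imwrite('pics/s8.png',cv2.resize(s,(600,600)))
E
```

```text
[ 0.37742079  0.58513174 -5.32804583] [-0.08340329  0.12545055 -0.03092599] [ 0.49822099 -0.18851375  0.22029134] [-3.14130548e+00 -1.58648796e-04  1.27856414e+00] 0.022076722541793728
```

View pics/s8.png

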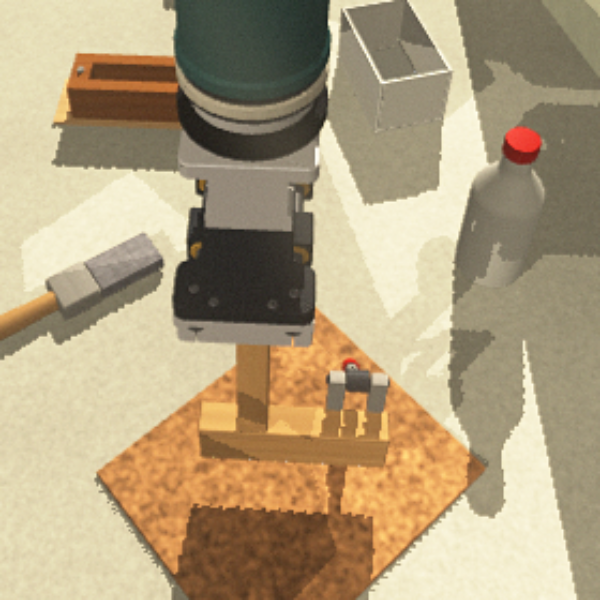

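View pics/a8.png

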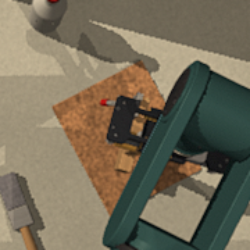

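```bash
python3 - <<'E'
from wr import *
o=robot.get_obs(); t=o['tool_pos']; yaw=o['ee_rot'][2]-np.pi/2
loc=np.array([[-.07,-.012,0],[.07,-.012,0],[-.07,-.012,.045],[.07,-.012,.045]])+[.03,0,-.1825]
for pitch in(-.04,0,.04):
    print(pitch,((proj(R.from_euler('z',yaw).apply(R.from_euler('y',pitch).apply(loc))+t,'side')-200)*600/280).round(1).tolist())
E
```

```text
-0.04 [[211.6, 460.3], [396.1, 467.7], [207.2, 432.6], [400.1, 439.9]]
0 [[202.0, 458.9], [386.0, 469.6], [199.6, 431.2], [391.9, 442.1]]
0.04 [[192.5, 457.3], [375.7, 471.3], [192.1, 429.7], [383.7, 444.1]]
```

Emit:
arm_command --pt "0 0 0 -0.008 0" --pt "0 0 0 -0.016 0" --pt "0 0 0 -0.022 0" --pt "0 0 0 -0.026 0" --pt "0 0 0 -0.028 0" --pt "0 0 0 -0.029 0" --pt "0 0 0 -0.03 0" --pt "0 0 0 -0.03 0"

```text
time: 15.7
tool_pos: [0.4983, -0.1885, 0.1906]
ee_rot: [3.141, -0.0, 1.279]
wrist_force: [0.3, 0.0, -5.6]
width: 0.022
```

Emit:
arm_command --pt "0 0 0 -0.0005 0" --pt "0 0 0 -0.001 0" --pt "0 0 0 -0.0015 0" --pt "0 0 0 -0.0015 0"

```text
time: 16.2
tool_pos: [0.4982, -0.1885, 0.1889]
ee_rot: [-3.141, -0.0, 1.279]
wrist_force: [0.2, 0.7, -4.9]
width: 0.0217
```

Emit:
arm_command --pt "0 0 0 -0.0005 0" --pt "0 0 0 -0.001 0" --pt "0 0 0 -0.001 0"

```text
time: 16.58
tool_pos: [0.4983, -0.1885, 0.1879]
ee_rot: [-3.141, -0.0, 1.279]
wrist_force: [-0.7, 0.6, -5.2]
width: 0.022
```

Emit:
arm_command --pt "0 0 0 -0.0005 0" --pt "0 0 0 -0.001 0" --pt "0 0 0 -0.001 0"

```text
time: 16.95
tool_pos: [0.4983, -0.1885, 0.1876]
ee_rot: [3.141, 0.0, 1.279]
wrist_force: [-2.3, 1.2, -2.6]
width: 0.0216
```

Emit:
arm_command --pt "0 0 0 -0.0005 0" --pt "0 0 0 -0.001 0" --pt "0 0 0 -0.001 0" --pt "0 0 0 -0.001 0"

```text
time: 17.45
tool_pos: [0.4983, -0.1885, 0.1875]
ee_rot: [3.14, 0.0, 1.279]
wrist_force: [-3.6, 1.3, 6.5]
width: 0.0216
```

Emit:
arm_command --pt "0 0 0 0 0" --pt "0 0 0 0 0" --pt "0 0 0 0 0" --pt "0 0 0 0 0" --pt "0 0 0 0 0" --pt "0 0 0 0 0"

```text
time: 18.2
tool_pos: [0.4983, -0.1885, 0.1875]
ee_rot: [3.14, 0.0, 1.279]
wrist_force: [-4.0, 2.4, 6.0]
width: 0.0219
```

```bash
python3 - <<'E'
from wr import *
import cv2
o=robot.get_obs(); print(o['wrist_force'],o['wrist_torque'],o['tool_pos'],o['width'])
s=optics.snapshot('side')['image'][200:480,200:480,::-1]
cv2.imwrite('pics/s9.png',cv2.resize(s,(600,600),interpolation=2))
cv2.imwrite('pics/t9.png',optics.snapshot('top')['image'][:,:,::-1])
t=o['tool_pos']; yaw=o['ee_rot'][2]-np.pi/2
loc=np.array([[-.07,-.012,0],[.07,-.012,0],[-.07,-.012,.045],[.07,-.012,.045]])+[.03,0,-.1825]
print(R.from_euler('z',yaw).apply([[.03,0,-.1825]])+t)
for pitch in(-.03,0,.03):
    print(pitch,((proj(R.from_euler('z',yaw).apply(R.from_euler('y',pitch).apply(loc))+t,'side')-200)*600/280).round(1).tolist())
print(((proj(R.from_euler('z',yaw).apply([[.045,.018+.074*np.sin(2.5),.075+.074*np.cos(2.5)]]+np.array([.03,0,-.1825]))+t,'side')-200)*600/280))
w=optics.snapshot('wrist'); cv2.imwrite('pics/w9.png',w['image'][:,:,::-1])
E
```

```text
[-3.96916235  2.37978368  5.97622184] [ 0.31670242  0.91829151 -0.01420219] [ 0.49828299 -0.18854522  0.18750443] 0.021851777686334426
[[ 0.52701149 -0.19718662  0.00500443]]
-0.03 [[210.2, 479.0], [388.7, 487.3], [206.5, 453.1], [392.8, 461.3]]
0 [[203.3, 478.0], [381.4, 488.6], [201.0, 452.1], [386.9, 462.8]]
0.03 [[196.3, 476.9], [373.9, 489.7], [195.5, 451.0], [381.0, 464.3]]
[[348.71348142 389.35600139]]
```

View pics/s9.png

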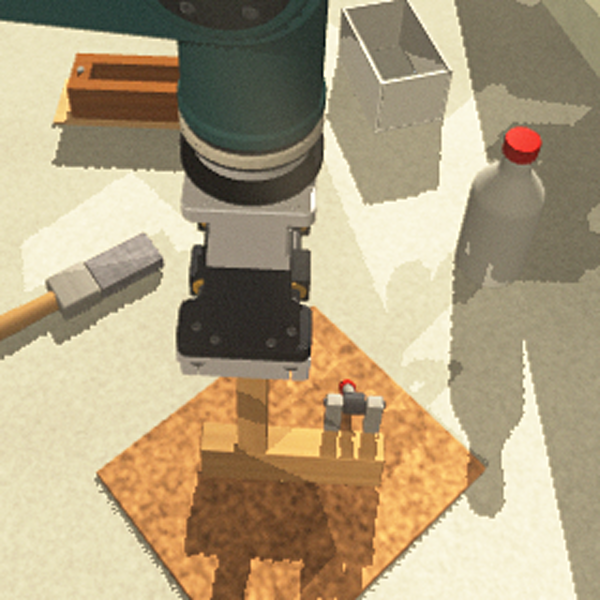

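View pics/t9.png

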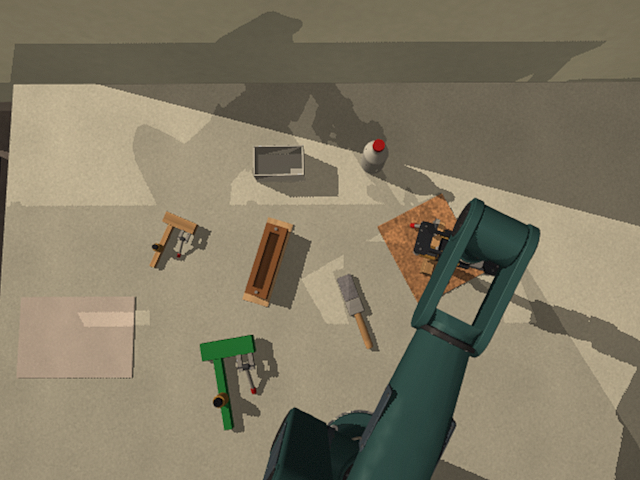

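View pics/w9.png

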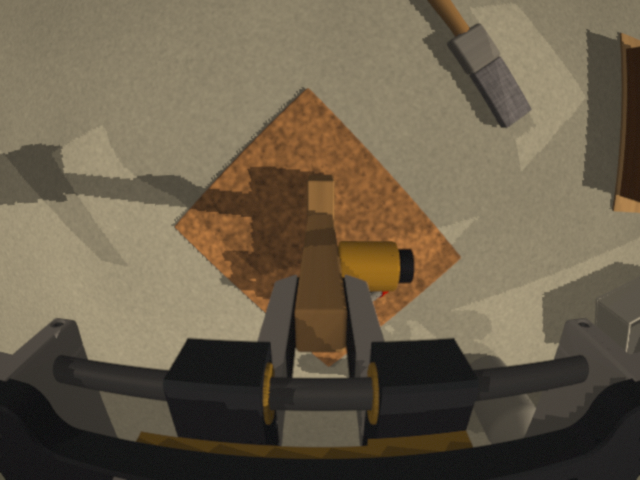

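```bash
python3 -c "
from bench import robot
print(robot.get_obs()['wrist_force'],robot.close_job())"
```

```text
the job is handed in; nothing more can be done
[-3.71662482  0.88432883  5.98103718] None
```

I flipped the kickstand down in the mould, lifted the frame out by the top of its post, and set it in the middle of the cork pad. I handed in the job at about 18 s with the gripper still holding it upright. No verdict was reported.

- **Kickstand:** I pushed it over with the shut fingers. Pictures from the wrist camera before the grasp and from the side camera after placing show the red tip hanging down on the hub side. I could not read the joint angle directly.
- **Grip and lift:** The fingers closed on the post at about 22 mm, which straightened its lean. I lifted it straight up, and the pictures show the foot clear of the mould.
- **Placement:** The foot is at about (0.527, -0.197) m. I measured the pad centre at about (0.527, -0.198) m, and the two cameras' values for it differ by about 9 mm in x.
- **Uprightness:** Along the foot I saw no tilt in the side picture, to within about 0.02 rad. Tilt towards the kickstand I judged only from the upright tool and the flat grip.
- **Contact with the pad:** The wrist force was steady at about +6 N upward. With the roughly 5 N load I felt on the lifted frame, that puts about 11 N on the pad. About 4 N of sideways force remained, and the frame looked still.
- **Bystanders:** The glue bottle, tub and brush look unmoved in the last pictures.

My first camera estimate of the post top was about 7 mm off from the wrist camera's. I used the wrist camera's value for the grasp.

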